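# Load-test a battery module

## Robot

A 7-joint arm with a two-finger parallel gripper is mounted at the origin on the work surface. World frame = base frame: x ahead of the robot, y to its left, z up, the work surface at z = 0. Lengths are in mm, angles in rad, forces in N, time in s.
With the tool pointing down it reaches from about 350 to 900 mm from the base axis. Payload 19.9 kg.
Tool frame: the origin (TCP) lies midway between the tips of the shut fingers; the grasp point (between the pads) lies 19 mm behind it; z points along the fingers, y is the line along which they close (so a half turn about z gives the same grasp; the last joint's range is limited). The gripper opens to 85 mm and grips with 20 to 120 N. Pads are 22 mm wide; open, the fingers measure 114 mm over their backs; the gripper's body (76 mm by 85 mm) begins 54 mm behind the grasp point. The pads swing forward as they close: fully open they stand 13 mm farther back than shut.
Start: joints at [1.062, 0.417, -0.01, 1.614, 0.005, 1.111, -0.053], TCP at [281.819, -557.834, 231.26] pointing down, gripper open.
Joint ranges: [-2.81, 2.81], [-0.39, 2.02], [-1.27, 1.25], [0.06, 2.57], [-1.19, 4.33], [0.19, 2], [-2.82, 2.82]. Speed limits (rad/s): [1.89, 1.89, 2.39, 2.39, 3.01, 3.01, 3.01].

## Interface

Orientations are given as a unit quaternion [w, x, y, z].
In Python, from workcell import robot gives the robot as it stands.
- The arm moves only by the shell command python3 -m crank 'ROWS' [OPENING]. ROWS is text: rows parted by semicolons, each of 4 numbers parted by spaces: the shift along the tool's x, y, z in m, then the turn about the tool's z in rad. In form: dx dy dz spin; .... A call has 1 to 20 rows; each row is the pose to reach, as a shift and turn from the pose commanded when the call began, along the tool's axes at that moment; what a row does not reach only later rows make up. A row lasts 1/12 s, in which the tool goes at most 41.7 mm and 7.16 degrees, less where a joint would pass 70% of its speed; a pose out of reach is approached as far as the arm can. A call with a gripper value outside its range is refused whole. OPENING is the finger opening in m, from 0 to 0.0854, set as the call begins (- or left out, the last holds). The fingers move at their own pace and stop on an object; the grip force is fixed at half the most. Time passes only in rows, so rows that repeat a pose let the fingers close. It gives the time, the measured TCP pose, the force, the opening and the grip force at its end, in the units of the state.
- robot.observe(): the state, without advancing time (a new reading comes with each control period).
- robot.capture(name): name is "side" or "top"; returns the picture (400x640x3 uint8, blue, green, red); there is no depth.
- robot.camera_info(name): a dict with "intrinsics" (3x3 intrinsics, pixels), "dist_coeffs" ([k1, k2, p1, p2, k3] as OpenCV has them; the pictures are not rectified), "R" (3x3) and "t" (3): a world point X has camera coordinates R X + t. Camera axes: x right, y down, z forward; pixel columns grow to the right and rows downward; lengths in mm; the calibration is good to about 2 mm. A picture is of the moment at which its call begins. camera_info takes no time and is no camera call.
- robot.sign_off(): hands the job in; it is judged then, once.
The state is a dict: "time_s": time; "joint_positions": joint angles; "joint_velocities": joint speeds; "effort": joint torques, N m; "ee_pos": TCP position; "eef_rot": TCP orientation; "ft_force": force on the tool from outside, world axes, zero at the start; "torque": the same for the moment, N m; "grip_width": opening from 0.0 (shut) to 1.0 (fully open); "grasp_force": force on a finger pad.
Only numpy, scipy, OpenCV 4.12 (cv2) and the standard library are available. Lean on these libraries where they do the work, as an engineer would, in place of code of your own. Each camera call takes 0.05 s, during which the arm holds its last target. There are 200 camera calls.

## Task

Take the orange-capped battery module out of the rack, stand it upright on the black rubber mat and let go, then take it again by its broad sides and lower it upright, without dropping it, fully home between the two towers of the tester's cradle. Then turn the dial until the black pointer lines up with the red mark, and with it still lined up press the green start button fully down, hold it a moment and release it. Leave everything else where it is.

Things in the scene. Friction and masses are not known exactly. Their poses are not given: they have to be found in the camera images.
- battery: Module with the ORANGE cap: upright block, 64 mm along x, 42 along y, 100 tall (brass studs 5 mm above the top), 0.4 to 0.65 kg. Origin at the centre of its underside, z up. The dividers leave only its ends (faces across x, grip 64 mm) free in the rack; the towers leave only its broad sides (faces across y, grip 42 mm) free in the cradle. Either way round fits.
- spare_1: A battery module of the same size with a BLUE cap, standing in another bay of the rack; leave it alone. Origin at the centre of its underside.
- spare_2: A second module with a BLUE cap, same size, standing in another bay; leave it alone. Origin at the centre of its underside.
- rack: Fixed battery rack: dark base plate 100 x 206 mm, 6 mm thick, four upright grey dividers (50 mm along x, 10 mm thick, tops 102 mm above the table) making three bays along its y, 62 mm apart. Modules stand on the plate with their x along the rack's x, about 5 mm from the dividers; open at both ends in x. Origin at the centre of its underside.
- mat_top (a point): Centre of the upper face of the fixed black rubber mat, 150 x 150 mm and 3 mm thick, lying clear on the table. Axes along its sides, z up.
- tester: Fixed battery tester, 200 mm along x, 320 mm along y. Origin at the centre of its underside. Its -y half is a grey deck 20 mm high with the cradle; its +y half (y from -10 to +160 mm) is a blue control panel whose top is 45 mm above the table, with the dial, the start button and the white scale.
- cradle (a point): Centre of the cradle's floor, 20 mm above the table; axes as the tester's. Two white towers 120 mm tall above this floor, 46 mm wide in x, 15 mm thick, have their inner faces at y +-36 mm; two lips 12 mm high have theirs at x +-25 mm. The module stands in it with its long (64 mm) side along the tester's y.
- dial_grip (a point): Black dial knob on the panel: a bar grip 53 mm long, 14 mm wide, 32 mm tall on a disc of 56 mm diameter. This point is on its turning axis, 82 mm above the table; the bar reaches 7 mm above it and 23 mm below it to the disc. The point's x axis lies along the bar. Gripping the bar at this height clears the disc.
- dial (a joint): Angle of the dial, 0 to 2.5 rad, growing as it turns clockwise seen from above; at 0 the bar lies along the tester's x. It stays where it is left (light friction, 0.03 N m). It drives the pointer: 40 mm per rad.
- pointer_tip (a point): Tip of the black pointer on the white scale; it moves along the tester's -y by 40 mm for each rad of the dial (clockwise from above). It cannot be touched or pushed itself.
- mark_tip (a point): Tip of the red mark on the same line of the scale (along the tester's y), at a different place each time; the dial must be turned clockwise by 0.5 to 1.5 rad to bring the pointer tip to it. The mark itself does not move.
- start_top (a point): Centre of the top of the green start button (cap 36 mm diameter in a black ring), 69 mm above the table when out; it goes straight down 8 mm.
- start (a joint): Travel of the start button, 0 m out to 0.008 m fully down (6 N; 1.8 N to begin); a spring brings it back.
- mug: Blue mug, 80 mm across, 90 mm tall; bystander. Origin at the centre of its underside.
- screwdriver: Screwdriver with a red handle, 200 mm long, lying flat; bystander. Origin at the middle of its length, on its underside.
- drive: Metal disk drive, 147 x 101 x 26 mm, lying flat; bystander. Origin at the centre of its underside.
- carton: Small cardboard carton, 100 x 140 x 70 mm; bystander. Origin at the centre of its underside.
- reel: Empty wooden reel, 100 mm diameter, 54 mm tall; bystander. Origin at the centre of its underside.

How it is judged:
By the outcome, as a careful person would: the job done as asked, in the order asked, and still so for the second after the job is handed in, with the robot touching nothing.
It also fails if it takes over 69 s, if anything falls off the work surface, if the arm or the gripper's body presses on something with over 40 N, if the wrist force passes 120 N, or if a joint passes its speed limit or range.

## Working session

There is one attempt and no reset: what is moved stays moved. The work goes in short steps, Python scripts to look and compute and a shell command to move; the robot and the scene stay as the last step left them, time stands still between calls to the robot, and variables do not carry over. Pictures are saved under pics/ and viewed, at most 12 in all, crops included, and the job is handed in when it is done.

```bash
mkdir -p pics; ls; python3 - <<'E'
from workcell import robot
import cv2,numpy as np
for n in("side","top"):
    cv2.imwrite(f"pics/{n}0.png",robot.capture(n)); c=robot.camera_info(n)
    R=np.array(c["R"]);print(n,np.array(c["intrinsics"]).tolist(),c["dist_coeffs"],R.round(3).tolist(),"cam",(-R.T@np.array(c["t"])).round())
s=robot.observe();print(s["ee_pos"],s["eef_rot"],s["time_s"],s["grip_width"])
E
```

```text
pics
side [[483.1433244668571, 0.0, 323.12667753881675], [0.0, 483.1433244668571, 194.4491362242317], [0.0, 0.0, 1.0]] [-0.11620895  0.          0.          0.          0.        ] [[-0.932, -0.362, -0.019], [-0.248, 0.673, -0.696], [0.265, -0.644, -0.717]] cam [ 269.  934. 1059.]
top [[466.931927827536, 0.0, 327.00331279098606], [0.0, 466.931927827536, 200.21573576152076], [0.0, 0.0, 1.0]] [-0.02053628  0.          0.          0.          0.        ] [[-0.105, -0.995, 0.001], [-0.972, 0.102, -0.21], [0.209, -0.023, -0.978]] cam [ 359.   51. 1233.]
[ 281.68245529 -557.55780416  230.71117013] [-5.50147765e-04  9.72769979e-01  2.31771947e-01 -1.71935677e-04] 0.1 0.997384778322972
```

View pics/top0.png

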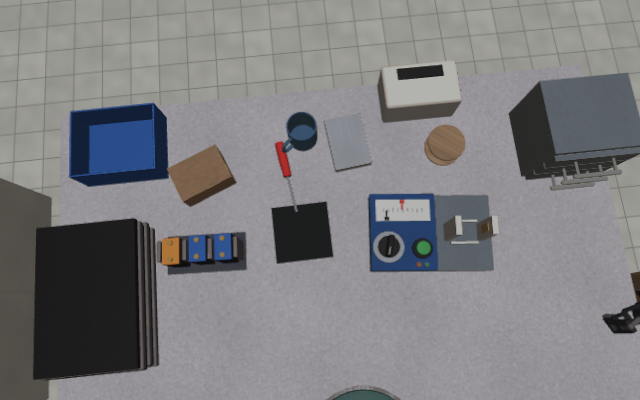

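View pics/side0.png

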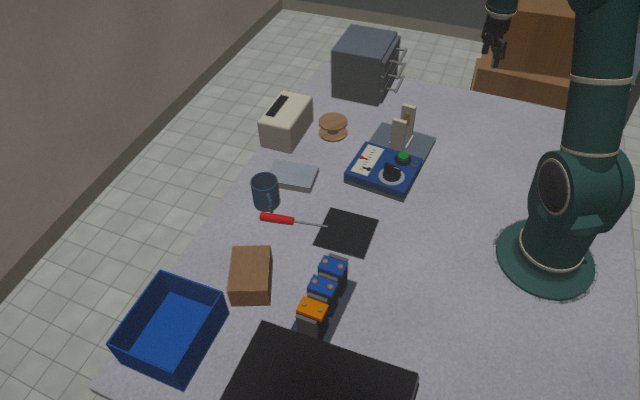

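The top view shows the orange module at (172,251) at the +y end of the rack, and the mat at (302,232). On the tester, the panel is at (402,232), the dial at (388,246), the button at (423,248) and the cradle at (476,228).

```bash
cat > h.py <<'E'
from workcell import robot
import cv2,numpy as np
def ray(n,uv):
    c=robot.camera_info(n);R=np.array(c["R"]);t=np.array(c["t"]).ravel()
    p=cv2.undistortPoints(np.float64(uv).reshape(-1,1,2),np.array(c["intrinsics"]),np.array(c["dist_coeffs"])).reshape(-1,2)
    return -R.T@t,np.c_[p,np.ones(len(p))]@R
def plane(n,uv,z):
    o,d=ray(n,uv); return o+d*((z-o[2])/d[:,2])[:,None]
def tri(a,b):
    (o1,d1),(o2,d2)=ray("top",a),ray("side",b); d1,d2=d1[0],d2[0]
    k=np.linalg.lstsq(np.c_[d1,-d2],o2-o1,rcond=None)[0]
    p,q=o1+k[0]*d1,o2+k[1]*d2; return (p+q)/2,np.linalg.norm(p-q)
def blobs(im,lo,hi,roi,amin=20):
    x0,y0,x1,y1=roi; m=np.zeros(im.shape[:2],np.uint8)
    m[y0:y1,x0:x1]=cv2.inRange(cv2.cvtColor(im,cv2.COLOR_BGR2HSV),lo,hi)[y0:y1,x0:x1]
    cs=[c for c in cv2.findContours(m,cv2.RETR_EXTERNAL,cv2.CHAIN_APPROX_NONE)[0] if cv2.contourArea(c)>amin]
    return sorted(cs,key=cv2.contourArea,reverse=True)
def rect(n,c,z):
    P=plane(n,c.reshape(-1,2),z)[:,:2].astype(np.float32); return cv2.minAreaRect(P)
def pose():
    s=robot.observe(); return s
E
python3 - <<'E'
from h import *
T=robot.capture("top");S=robot.capture("side");cv2.imwrite("pics/T.png",T);cv2.imwrite("pics/S.png",S)
def show(l,n,cs,z,k=3):
    for c in cs[:k]:
        r=rect(n,c,z);print(l,n,np.round(r[0],1),np.round(r[1],1),round(r[2],1),cv2.boundingRect(c))
for n,im,roi in(("top",T,(150,200,250,280)),("side",S,(285,240,360,340))):
    show("orange",n,blobs(im,(8,150,120),(22,255,255),roi),106)
    show("blue",n,blobs(im,(105,140,80),(125,255,255),roi),106)
show("mat","top",blobs(T,(0,0,0),(180,120,50),(262,195,340,270)),3,1)
show("mat","side",blobs(S,(0,0,0),(180,120,50),(305,200,385,262)),3,1)
show("panel","top",blobs(T,(100,140,50),(125,255,255),(360,185,445,280)),45,1)
show("panel","side",blobs(S,(100,140,50),(125,255,255),(335,135,430,205)),45,1)
show("green","top",blobs(T,(45,100,50),(80,255,255),(405,230,440,265)),69,1)
show("green","side",blobs(S,(45,100,50),(80,255,255),(390,145,420,170)),69,1)
show("tower","top",blobs(T,(0,0,150),(180,50,255),(446,205,505,245),20),140,4)
a=cv2.resize(T[185:280,360:500],None,fx=4,fy=4,interpolation=2)
b=cv2.resize(S[90:205,335:445],None,fx=3.3,fy=3.3,interpolation=2)[:380]
cv2.imwrite("pics/z1.png",np.vstack([a,np.pad(b[:210],((0,0),(0,560-b.shape[1]),(0,0)))]))
E
```

```text
orange top [515.4 414.8] [39.  63.3] 87.8 (162, 238, 17, 27)
blue top [515.5 350.4] [41.4 62.8] 87.5 (188, 235, 18, 27)
blue top [513.  287.6] [41.1 62.1] 86.9 (214, 234, 18, 26)
orange side [515.9 417.3] [41.8 62.3] 87.6 (296, 297, 32, 23)
blue side [515.9 354. ] [42.2 61.8] 87.6 (307, 275, 31, 22)
blue side [513.3 291.9] [41.9 62.4] 87.9 (318, 255, 29, 21)
mat top [544.5  98. ] [146.2 146.2] 0.9 (272, 202, 61, 61)
mat side [544.6 100. ] [145.3 145.4] 1.0 (314, 208, 64, 50)
panel top [ 511.7 -161.2] [168.2 197.4] 84.6 (369, 194, 69, 77)
panel side [ 512.1 -158.6] [166.4 194.2] 84.6 (345, 142, 77, 50)
green top [ 464.2 -202.7] [35.1 35.4] 81.7 (416, 240, 15, 15)
green side [ 462.1 -195.1] [31.  39.1] 15.0 (398, 152, 11, 9)
tower top [ 493.2 -370.7] [33.6 95.2] 79.8 (490, 205, 15, 40)
tower top [ 500.1 -296.6] [49.6 40.8] 84.0 (455, 216, 22, 18)
tower top [ 459.1 -285.4] [61.6  4.3] 87.5 (451, 241, 27, 3)
```

View pics/z1.png

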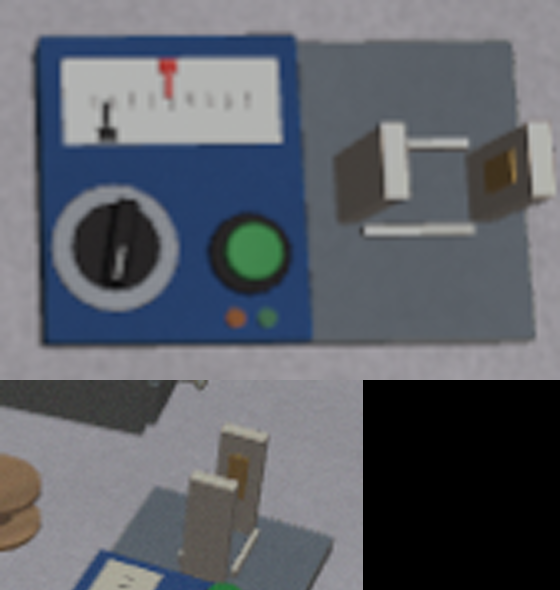

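The crop shows the tower tops centred near full-image (458.7,225.3) and (495.3,225.3), with the lips between them. The dial bar runs almost along the tester's x. The pointer tip is near (386.7,210.7) and the red mark tip near (402,209.5), about 39 mm apart.

```bash
cat >> h.py <<'E'
def to(x,y,z,phi,p=None):
    s=robot.observe(); p=s["ee_pos"]; q=s["eef_rot"]
    from scipy.spatial.transform import Rotation as Ro
    R=Ro.from_quat([q[1],q[2],q[3],q[0]]).as_matrix()
    f=np.arctan2(R[1,0],R[0,0]); d=R.T@(np.array([x,y,z])-p)/1000
    sp=-((phi-f+np.pi)%(2*np.pi)-np.pi)
    print("t%.2f ee %s phi %.4f tilt %.4f F %s gw %.3f gf %.1f -> %.4f %.4f %.4f %.4f"%(s["time_s"],np.round(p,1),f,np.arccos(-R[2,2]),np.round(s["ft_force"],1),s["grip_width"],s["grasp_force"],*d,sp))
E
python3 - <<'E'
from h import *
T=cv2.imread("pics/T.png")
print("black corner",tri((136,220),(262,325)))
print("black low edge z0",plane("top",[(157,251)],0),plane("top",[(136,251)],0))
t=plane("top",[(458.7,225.3),(495.3,225.3)],140);print("towers",t,t.mean(0))
t=plane("side",[(335+212/3.3-.0,90+101/3.3),(335+244/3.3,90+55/3.3)],140);print("towers side",t,t.mean(0))
print("lips",plane("top",[(360+438/4,185+143/4),(360+418/4,185+230/4)],32))
print("dial bar",plane("top",[(360+122/4,185+203/4),(360+118/4,185+285/4)],89))
print("ptr,mark",plane("top",[(360+107/4,185+103/4),(360+168/4,185+98/4)],48))
to(515.6,416,230,1.529)
E
```

```text
black corner (array([601.62462284, 496.95772426, 102.894402  ]), np.float64(2.1423829149747298))
black low edge z0 [[533.29020675 483.38060316   0.        ]] [[539.03781773 538.98258557   0.        ]]
towers [[ 499.90641899 -279.23336096  140.        ]
 [ 490.72818024 -365.97195676  140.        ]] [ 495.31729962 -322.60265886  140.        ]
towers side [[ 501.29267537 -272.34183649  140.        ]
 [ 490.79323111 -355.36035876  140.        ]] [ 496.04295324 -313.85109763  140.        ]
lips [[ 522.71162444 -341.93609066   32.        ]
 [ 467.77033239 -319.46154976   32.        ]]
dial bar [[ 498.41330505 -122.62554888   89.        ]
 [ 448.64839238 -113.50424534   89.        ]]
ptr,mark [[ 568.89730343 -127.82604726   48.        ]
 [ 568.03123942 -167.51445619   48.        ]]
t0.20 ee [ 281.7 -557.7  230.9] phi 0.4678 tilt 0.0007 F [-0.5 -0.4 -0.9] gw 1.004 gf 0.0 -> 0.6478 -0.7636 0.0014 -1.0612
```

```bash
A="python3 -m crank"; $A '0.3 -0.38 0 -0.5;0.3 -0.38 0 -0.5;0.3 -0.38 0 -0.5;0.3 -0.38 0 -0.5;0.3 -0.38 0 -0.5;0.3 -0.38 0 -0.5;0.3 -0.38 0 -0.5;0.3 -0.38 0 -0.5;0.3 -0.38 0 -0.5;0.648 -0.764 0.001 -1.061;0.648 -0.764 0.001 -1.061;0.648 -0.764 0.001 -1.061;0.648 -0.764 0.001 -1.061;0.648 -0.764 0.001 -1.061;0.648 -0.764 0.001 -1.061;0.648 -0.764 0.001 -1.061;0.648 -0.764 0.001 -1.061;0.648 -0.764 0.001 -1.061;0.648 -0.764 0.001 -1.061;0.648 -0.764 0.001 -1.061' 0.0854
python3 -c "
from h import *
to(515.6,416,150,1.529)"
```

```text
time_s: 1.87
ee_pos: [473.1, 254.8, 230.4]
eef_rot: [0.0, 0.722, 0.692, 0.0]
ft_force: [1.5, -0.5, 0.9]
grip_width: 0.995
grasp_force: 0.0
t1.87 ee [473.1 254.8 230.4] phi 1.5280 tilt 0.0001 F [ 1.5 -0.5  0.9] gw 0.995 gf 0.0 -> 0.1628 0.0356 0.0804 -0.0010
```

```bash
python3 -m crank '0.15 0.034 0 0;0.15 0.034 0 0;0.15 0.034 0 0;0.15 0.034 0 0;0.15 0.034 0 0;0.15 0.034 0 0;0.15 0.034 0 0;0.15 0.034 0 0'
python3 - <<'E'
from h import *
T=robot.capture("top");S=robot.capture("side")
cv2.imwrite("pics/z2.png",np.hstack([cv2.resize(T[190:300,100:260],None,fx=2.5,fy=2.5),cv2.resize(S[200:340,250:400],None,fx=2.6,fy=2.6)[:275]]))
to(515.6,416,150,1.529)
E
```

```text
time_s: 2.53
ee_pos: [513.4, 400.2, 230.6]
eef_rot: [0.0, 0.722, 0.692, -0.0]
ft_force: [0.2, 0.0, 0.2]
grip_width: 0.999
grasp_force: 0.0
t2.63 ee [513.5 400.2 230.9] phi 1.5274 tilt 0.0007 F [ 0.5  0.7 -0.1] gw 0.999 gf 0.0 -> 0.0159 0.0014 0.0809 -0.0016
```

View pics/z2.png

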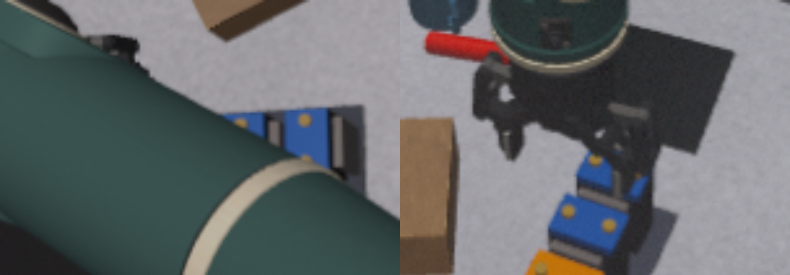

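The arm blocks the top view. The side view shows the open fingers above the rack with the orange module just ahead of them, which agrees with the numbers, so I'll descend and grip.

```bash
python3 -m crank '0.016 0.0014 0.03 -0.002;0.016 0.0014 0.06 -0.002;0.016 0.0014 0.09 -0.002;0.016 0.0014 0.11 -0.002;0.016 0.0014 0.125 -0.002;0.016 0.0014 0.14 -0.002;0.016 0.0014 0.155 -0.002;0.016 0.0014 0.167 -0.002;0.016 0.0014 0.177 -0.002;0.016 0.0014 0.177 -0.002;0.016 0.0014 0.177 -0.002' 
python3 -c "
from h import *
to(515.6,416,52,1.529)"
```

```text
time_s: 3.55
ee_pos: [515.1, 417.5, 53.6]
eef_rot: [-0.0, 0.721, 0.693, -0.0]
ft_force: [-0.1, 0.2, 0.4]
grip_width: 0.999
grasp_force: 0.0
t3.55 ee [515.1 417.5  53.6] phi 1.5309 tilt 0.0003 F [-0.1  0.2  0.4] gw 0.999 gf 0.0 -> -0.0015 0.0005 0.0016 0.0019
```

```bash
python3 -m crank '0 0 0 0;0 0 0 0;0 0 0 0;0 0 0 0;0 0 0 0;0 0 0 0;0 0 0 0;0 0 0 0;0 0 0 0;0 0 0 0' 0.03
python3 -c "
from h import *
to(515.6,416,52,1.529)"
```

```text
time_s: 4.38
ee_pos: [515.6, 417.8, 54.8]
eef_rot: [0.0, 0.721, 0.693, 0.001]
ft_force: [0.3, -0.4, 5.3]
grip_width: 0.744
grasp_force: 65.5
t4.38 ee [515.6 417.8  54.8] phi 1.5306 tilt 0.0016 F [ 0.3 -0.4  5.3] gw 0.744 gf 65.5 -> -0.0018 0.0000 0.0028 0.0016
```

```bash
python3 -m crank '0 0 -0.005 0;0 0 -0.01 0;0 0 -0.02 0;0 0 -0.035 0;0 0 -0.05 0;0 0 -0.07 0;0 0 -0.09 0;0 0 -0.11 0;0 0 -0.13 0;0 0 -0.14 0;0 0 -0.14 0' 
python3 -c "
from h import *
to(544.5,99,195,3.05)
to(544.5,99,60,3.05)"
```

```text
time_s: 5.3
ee_pos: [515.9, 418.2, 197.0]
eef_rot: [0.0, 0.721, 0.693, 0.002]
ft_force: [-0.5, 0.9, -6.1]
grip_width: 0.746
grasp_force: 68.1
t5.30 ee [515.9 418.2 197. ] phi 1.5308 tilt 0.0043 F [-0.5  0.9 -6.1] gw 0.746 gf 68.1 -> -0.3178 0.0414 0.0012 -1.5192
t5.30 ee [515.9 418.2 197. ] phi 1.5308 tilt 0.0043 F [-0.5  0.9 -6.1] gw 0.746 gf 68.1 -> -0.3182 0.0410 0.1362 -1.5192
```

```bash
python3 -m crank '-0.008 0.001 0 -0.04;-0.023 0.003 0 -0.11;-0.045 0.006 0 -0.21;-0.068 0.009 0 -0.32;-0.09 0.012 0 -0.43;-0.113 0.015 0 -0.54;-0.136 0.018 0 -0.65;-0.159 0.021 0 -0.76;-0.182 0.024 0 -0.87;-0.205 0.027 0 -0.98;-0.228 0.03 0 -1.09;-0.25 0.033 0 -1.2;-0.273 0.036 0 -1.3;-0.294 0.038 0 -1.4;-0.31 0.04 0 -1.48;-0.318 0.041 0 -1.519;-0.318 0.041 0 -1.519;-0.318 0.041 0 -1.519' 
python3 - <<'E'
from h import *
S=robot.capture("side");T=robot.capture("top");cv2.imwrite("pics/z3.png",np.hstack([cv2.resize(S[130:290,260:420],None,fx=2.5,fy=2.5),cv2.resize(T[150:310,220:380],None,fx=2.5,fy=2.5)]))
to(544.5,99,54,3.05)
E
```

```text
time_s: 6.8
ee_pos: [543.2, 97.7, 193.1]
eef_rot: [-0.0, 0.047, 0.999, 0.0]
ft_force: [-0.6, 0.5, -6.6]
grip_width: 0.737
grasp_force: 68.0
t6.90 ee [543.1  98.8 193.4] phi 3.0494 tilt 0.0005 F [-0.5  0.4 -6.8] gw 0.741 gf 68.0 -> -0.0014 0.0003 0.1394 -0.0006
```

View pics/z3.png

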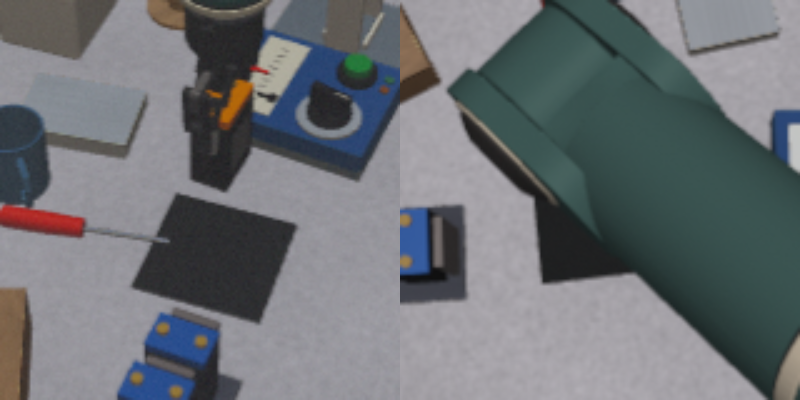

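The side view shows the module held upright above the mat. The screwdriver tip only reaches the mat's edge, so it's clear of the placement. Lowering now.

```bash
python3 -m crank '0 0 0.01 0;0 0 0.03 0;0 0 0.055 0;0 0 0.08 0;0 0 0.1 0;0 0 0.115 0;0 0 0.126 0;0 0 0.132 0;0 0 0.135 0;0 0 0.137 0;0 0 0.139 0;0 0 0.14 0;0 0 0.14 0;0 0 0.14 0' 
python3 -c "
from h import *
to(544.5,99,51.8,3.05)"
```

```text
time_s: 8.07
ee_pos: [543.6, 97.9, 53.9]
eef_rot: [0.0, 0.046, 0.999, 0.0]
ft_force: [-0.1, -0.1, -6.0]
grip_width: 0.741
grasp_force: 67.9
t8.07 ee [543.6  97.9  53.9] phi 3.0496 tilt 0.0005 F [-0.1 -0.1 -6. ] gw 0.741 gf 67.9 -> -0.0008 0.0012 0.0021 -0.0004
```

```bash
python3 -m crank '0 0 0.001 0;0 0 0.002 0;0 0 0.002 0;0 0 0.003 0;0 0 0.003 0' 
python3 -m crank '0 0 0 0' 
```

```text
time_s: 8.48
ee_pos: [543.8, 98.1, 51.6]
eef_rot: [0.0, 0.046, 0.999, -0.0]
ft_force: [-6.4, -2.2, 18.8]
grip_width: 0.744
grasp_force: 70.4
time_s: 8.57
ee_pos: [543.8, 98.1, 51.7]
eef_rot: [0.0, 0.046, 0.999, -0.0]
ft_force: [-7.0, -3.5, 19.0]
grip_width: 0.738
grasp_force: 70.4
```

```bash
python3 -m crank '0 0 -0.001 0;0 0 -0.0015 0;0 0 -0.0015 0' 
python3 -m crank '0 0 0 0;0 0 0 0;0 0 0 0;0 0 0 0;0 0 0 0;0 0 0 0' 0.0854
python3 -m crank '0 0 -0.01 0;0 0 -0.03 0;0 0 -0.06 0;0 0 -0.09 0;0 0 -0.12 0;0 0 -0.14 0;0 0 -0.14 0' 
python3 - <<'E'
from h import *
for n,roi in(("side",(300,150,400,260)),("top",(250,180,350,270))):
    im=robot.capture(n)
    for c in blobs(im,(8,150,100),(22,255,255),roi): print(n,rect(n,c,103),cv2.boundingRect(c))
to(544,98,130,1.477)
E
```

```text
time_s: 8.82
ee_pos: [543.4, 98.0, 52.0]
eef_rot: [-0.0, 0.046, 0.999, 0.0]
ft_force: [0.8, -0.1, -6.0]
grip_width: 0.744
grasp_force: 68.0
time_s: 9.32
ee_pos: [543.5, 98.0, 52.1]
eef_rot: [0.0, 0.046, 0.999, 0.0]
ft_force: [-0.4, -0.3, -0.0]
grip_width: 1.003
grasp_force: 0.0
time_s: 9.9
ee_pos: [544.8, 98.8, 196.5]
eef_rot: [0.003, 0.046, 0.999, 0.0]
ft_force: [0.8, -0.1, 0.6]
grip_width: 1.0
grasp_force: 0.0
side ((542.2957763671875, 101.56808471679688), (68.44273376464844, 42.65315246582031), 82.75321960449219) (336, 198, 23, 22)
t10.00 ee [543.6  97.8 192.9] phi 3.0496 tilt 0.0014 F [ 0.1  0.4 -1.1] gw 1.001 gf 0.0 -> -0.0003 0.0002 0.0629 1.5726
```

```bash
python3 -m crank '0 0 0 0.05;0 0 0 0.15;0 0 0 0.27;0 0 0 0.39;0 0 0 0.51;0 0 0 0.63;0 0 0 0.75;0 0 0 0.87;0 0 0 0.99;0 0 0 1.11;0 0 0 1.23;0 0 0 1.35;0 0 0 1.45;0 0 0 1.53;0 0 0 1.57;0 0 0 1.572;0 0 0 1.572' 
python3 -c "
from h import *
to(543,98,58,1.478)"
```

```text
time_s: 11.42
ee_pos: [543.0, 98.0, 191.4]
eef_rot: [-0.0, 0.739, 0.674, -0.0]
ft_force: [0.1, 0.4, 0.4]
grip_width: 1.001
grasp_force: 0.0
t11.42 ee [543.   98.  191.4] phi 1.4795 tilt 0.0012 F [0.1 0.4 0.4] gw 1.001 gf 0.0 -> 0.0000 0.0001 0.1334 0.0015
```

```bash
python3 -m crank '0 0 0.01 0.0015;0 0 0.03 0.0015;0 0 0.055 0.0015;0 0 0.08 0.0015;0 0 0.1 0.0015;0 0 0.115 0.0015;0 0 0.125 0.0015;0 0 0.131 0.0015;0 0 0.133 0.0015;0 0 0.133 0.0015;0 0 0.133 0.0015' 
python3 -m crank '0 0 0 0;0 0 0 0;0 0 0 0;0 0 0 0;0 0 0 0;0 0 0 0;0 0 0 0;0 0 0 0;0 0 0 0;0 0 0 0' 0.01
python3 -m crank '0 0 0 0;0 0 0 0;0 0 0 0'
python3 -c "
from h import *
to(543,98,58,1.478)"
```

```text
time_s: 12.33
ee_pos: [543.8, 98.1, 59.7]
eef_rot: [0.0, 0.74, 0.673, 0.0]
ft_force: [-0.3, 1.0, -0.0]
grip_width: 1.003
grasp_force: 0.0
time_s: 13.17
ee_pos: [543.6, 97.9, 59.5]
eef_rot: [0.0, 0.74, 0.673, 0.0]
ft_force: [-2.8, -1.0, 7.3]
grip_width: 0.484
grasp_force: 60.5
time_s: 13.42
ee_pos: [543.6, 97.9, 59.5]
eef_rot: [0.0, 0.74, 0.673, 0.0]
ft_force: [-2.3, -0.3, 6.3]
grip_width: 0.484
grasp_force: 60.5
t13.42 ee [543.6  97.9  59.5] phi 1.4763 tilt 0.0004 F [-2.3 -0.3  6.3] gw 0.484 gf 60.5 -> 0.0000 -0.0006 0.0015 -0.0017
```

```bash
python3 - <<'E'
from h import *
T=cv2.imread("pics/T.png");S=cv2.imread("pics/S.png")
for n,im,roi in(("top",T,(446,205,505,245)),("side",S,(385,95,425,160))):
  for th in(165,180,195):
    for c in blobs(im,(0,0,th),(180,40,255),roi,12):
        r=rect(n,c,140);print(n,th,np.round(r[0],1),np.round(r[1],1),round(r[2],1),cv2.boundingRect(c))
cv2.imwrite("pics/z4.png",np.hstack([cv2.resize(S[95:165,375:445],None,fx=5.7,fy=5.7,interpolation=0),cv2.resize(T[200:270,440:510],None,fx=5.7,fy=5.7,interpolation=0)]))
E
```

```text
top 165 [ 492.8 -365.6] [12.6 40.9] 84.4 (492, 216, 7, 18)
top 165 [ 501.9 -279.1] [10.8 41.1] 85.7 (456, 216, 6, 18)
```

View pics/z4.png

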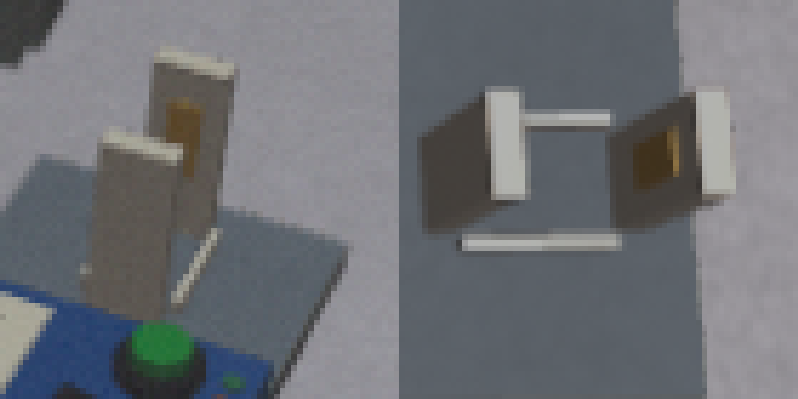

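The zoom shows the tower tops at side-view pixels (399.5,119.8) and (408.7,105.5). In the top view, the contours put them at (501.9,-279.1) and (492.8,-365.6) mm.

```bash
python3 -m crank '0 0 -0.004 0;0 0 -0.01 0;0 0 -0.02 0;0 0 -0.04 0;0 0 -0.065 0;0 0 -0.09 0;0 0 -0.115 0;0 0 -0.14 0;0 0 -0.16 0;0 0 -0.175 0;0 0 -0.18 0;0 0 -0.18 0'; python3 - <<'E'
from h import *
t=plane("side",[(399.5,119.8),(408.7,105.5)],140);print(t,t.mean(0))
print(tri((458.5,224.5),(399.5,119.8)),tri((495,224.5),(408.7,105.5)))
to(497.2,-321,240,1.476)
E
```

```text
time_s: 14.42
ee_pos: [543.7, 98.0, 240.4]
eef_rot: [0.001, 0.74, 0.673, 0.001]
ft_force: [-0.0, 0.7, -7.3]
grip_width: 0.482
grasp_force: 62.5
[[ 501.5969299  -276.65091403  140.        ]
 [ 493.08109991 -361.38985085  140.        ]] [ 497.33901491 -319.02038244  140.        ]
(array([ 502.18219226, -279.78987585,  137.61802334]), np.float64(0.03621860909137709)) (array([ 493.63039418, -367.10939746,  135.9466877 ]), np.float64(0.8728415244293767))
t14.42 ee [543.7  98.  240.4] phi 1.4762 tilt 0.0020 F [-0.   0.7 -7.3] gw 0.482 gf 62.5 -> -0.4216 -0.0067 0.0003 0.0002
```

```bash
python3 -m crank '-0.008 0 0 0;-0.025 0 0 0;-0.05 0 0 0;-0.078 -0.001 0 0;-0.106 -0.002 0 0;-0.134 -0.002 0 0;-0.162 -0.003 0 0;-0.19 -0.003 0 0;-0.218 -0.004 0 0;-0.246 -0.004 0 0;-0.274 -0.005 0 0;-0.302 -0.005 0 0;-0.33 -0.006 0 0;-0.358 -0.006 0 0;-0.383 -0.006 0 0.002;-0.402 -0.007 0 0.003;-0.415 -0.007 0 0.003;-0.4215 -0.007 0 0.003;-0.4215 -0.007 0 0.003;-0.4215 -0.007 0 0.003' ; python3 - <<'E'
from h import *
S=robot.capture("side");cv2.imwrite("pics/S5.png",S)
cv2.imwrite("pics/z5.png",cv2.resize(S[50:170,340:480],None,fx=5,fy=5,interpolation=2))
for c in blobs(S,(8,150,100),(22,255,255),(370,50,460,170)): print(rect("side",c,240-56.5+100),cv2.boundingRect(c))
to(497.2,-321.5,183,1.473)
E
```

```text
time_s: 16.08
ee_pos: [496.8, -320.0, 238.6]
eef_rot: [-0.001, 0.74, 0.672, 0.0]
ft_force: [-0.0, -0.2, -6.3]
grip_width: 0.481
grasp_force: 62.3
((496.1900939941406, -309.9392395019531), (72.457275390625, 42.150020599365234), 84.87149047851562) (400, 68, 16, 15)
t16.13 ee [ 497.  -319.6  238.8] phi 1.4749 tilt 0.0009 F [-0.2  0.7 -6.3] gw 0.493 gf 62.3 -> -0.0020 0.0004 0.0558 0.0019
```

View pics/z5.png

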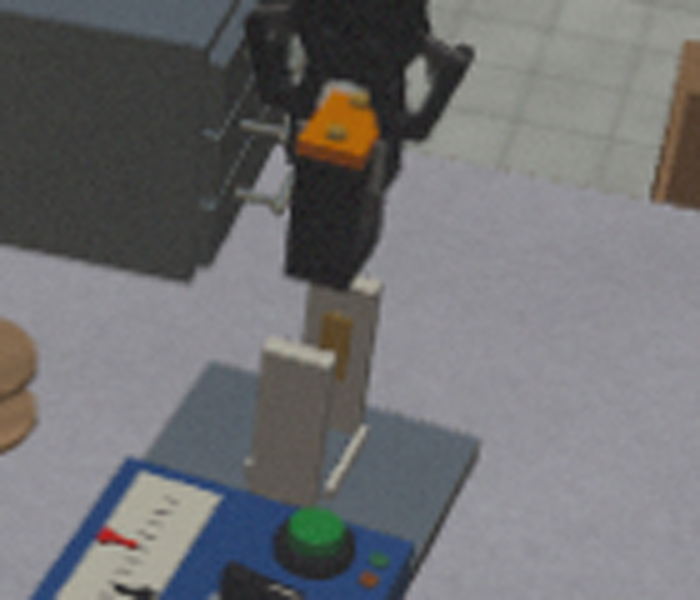

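The battery hangs upright above the towers. The lower near edge of its underside runs from crop (287,272) to (347,287), which lets me check the side camera's bias against the known TCP.

```bash
python3 - <<'E'
from h import *
t=plane("side",[(397.0,104.0),(409,107)],182);print(t,t.mean(0))
# panel's far edges / tower faces for the same camera already: (497.3,-319.0)
E
```

```text
[[ 518.8869348  -297.22462499  182.        ]
 [ 480.04533537 -294.76892086  182.        ]] [ 499.46613508 -295.99677293  182.        ]
```

```bash
python3 -m crank '-0.0024 0.0004 0.005 0.002;-0.0024 0.0004 0.015 0.002;-0.0024 0.0004 0.025 0.002;-0.0024 0.0004 0.032 0.002;-0.0024 0.0004 0.037 0.002;-0.0024 0.0004 0.041 0.002;-0.0024 0.0004 0.045 0.002;-0.0024 0.0004 0.05 0.002;-0.0024 0.0004 0.055 0.002;-0.0024 0.0004 0.06 0.002;-0.0024 0.0004 0.06 0.002' ; python3 -c "
from h import *
to(497.2,-322,76.5,1.473)"
```

```text
time_s: 17.05
ee_pos: [496.4, -323.2, 177.9]
eef_rot: [-0.001, 0.741, 0.671, -0.0]
ft_force: [-0.0, -0.0, -6.6]
grip_width: 0.487
grasp_force: 62.3
t17.05 ee [ 496.4 -323.2  177.9] phi 1.4713 tilt 0.0014 F [-0.  -0.  -6.6] gw 0.487 gf 62.3 -> 0.0012 0.0008 0.1014 -0.0017
```

Clear between the towers (18 mm in, no side force). Continuing down.

```bash
python3 -m crank '0.001 0.0008 0.005 -0.001;0.001 0.0008 0.015 -0.001;0.001 0.0008 0.027 -0.001;0.001 0.0008 0.039 -0.001;0.001 0.0008 0.051 -0.001;0.001 0.0008 0.063 -0.001;0.001 0.0008 0.073 -0.001;0.001 0.0008 0.079 -0.001;0.001 0.0008 0.082 -0.001;0.001 0.0008 0.082 -0.001' ; python3 -c "
from h import *
to(497.2,-322,76.5,1.473)"
```

```text
time_s: 17.88
ee_pos: [497.6, -322.4, 96.4]
eef_rot: [-0.0, 0.741, 0.671, -0.0]
ft_force: [-0.4, 0.4, -5.8]
grip_width: 0.483
grasp_force: 62.3
t17.88 ee [ 497.6 -322.4   96.4] phi 1.4724 tilt 0.0008 F [-0.4  0.4 -5.8] gw 0.483 gf 62.3 -> 0.0003 -0.0005 0.0199 -0.0006
```

```bash
python3 -m crank '0 -0.0003 0.003 0;0 -0.0003 0.006 0;0 -0.0003 0.009 0;0 -0.0003 0.012 0;0 -0.0003 0.014 0;0 -0.0003 0.016 0;0 -0.0003 0.017 0;0 -0.0003 0.018 0;0 -0.0003 0.018 0' ; python3 -m crank '0 0 0.001 0;0 0 0.002 0;0 0 0.003 0;0 0 0.003 0'
```

```text
time_s: 18.63
ee_pos: [497.4, -322.4, 78.9]
eef_rot: [-0.0, 0.741, 0.671, -0.0]
ft_force: [-0.1, -0.2, -5.6]
grip_width: 0.483
grasp_force: 62.3
time_s: 18.97
ee_pos: [497.5, -322.6, 76.6]
eef_rot: [0.0, 0.741, 0.671, -0.0]
ft_force: [-4.2, 1.5, 4.7]
grip_width: 0.484
grasp_force: 63.5
```

Floor contact came at the expected height. Releasing and retreating.

```bash
python3 -m crank '0 0 0 0;0 0 0 0;0 0 0 0;0 0 0 0;0 0 0 0;0 0 0 0' 0.0854;  python3 -m crank '0 0 -0.01 0;0 0 -0.03 0;0 0 -0.06 0;0 0 -0.09 0;0 0 -0.12 0;0 0 -0.13 0;0 0 -0.13 0'; python3 - <<'E'
from h import *
S=robot.capture("side");T=robot.capture("top")
cv2.imwrite("pics/z6.png",np.hstack([cv2.resize(S[80:210,330:450],None,fx=3.3,fy=3.3,interpolation=2),cv2.resize(T[170:300,360:480],None,fx=3.3,fy=3.3,interpolation=2)]))
for c in blobs(S,(8,150,90),(22,255,255),(370,50,460,170)): print(rect("side",c,120),cv2.boundingRect(c))
to(480,-122,200,1.47)
E
```

```text
time_s: 19.47
ee_pos: [497.5, -322.5, 76.0]
eef_rot: [0.0, 0.741, 0.671, 0.0]
ft_force: [0.2, -0.1, 0.1]
grip_width: 0.999
grasp_force: 0.0
time_s: 20.05
ee_pos: [498.6, -323.0, 209.6]
eef_rot: [0.002, 0.741, 0.671, 0.0]
ft_force: [-0.1, -1.2, -1.3]
grip_width: 0.998
grasp_force: 0.0
((495.23089599609375, -322.46881103515625), (61.022857666015625, 41.71223449707031), 83.89372253417969) (398, 111, 15, 14)
t20.15 ee [ 497.3 -322.5  206.2] phi 1.4722 tilt 0.0005 F [ 0.3 -0.8 -1.1] gw 0.999 gf 0.0 -> 0.1979 -0.0370 0.0062 0.0022
```

View pics/z6.png

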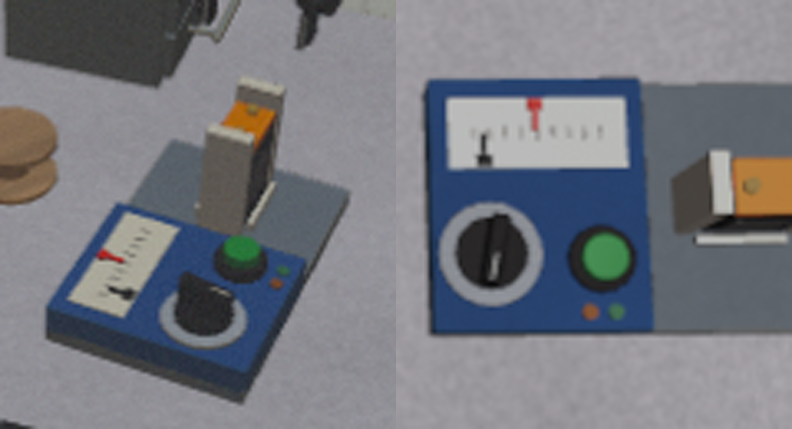

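The module sits fully down between the towers: the orange cap measures 61×42 mm at the seated height. The pointer is left of the red mark and the dial ring is near (389,247) in the top view. Measuring the dial, button and pointer now.

```bash
cat > d.py <<'E'
from h import *
def tips(T,show=True):
    # extreme tips along tester x on the scale, via upscaled gray/red masks
    k=8; x0,y0,x1,y1=372,196,432,222
    C=cv2.resize(T[y0:y1,x0:x1],None,fx=k,fy=k,interpolation=cv2.INTER_CUBIC)
    H=cv2.cvtColor(C,cv2.COLOR_BGR2HSV)
    red=((cv2.inRange(H,(0,110,80),(9,255,255))|cv2.inRange(H,(170,110,80),(180,255,255))))
    blk=cv2.inRange(H,(0,0,0),(180,110,95))
    out=[]
    for m in(red,blk):
        n,l,st,ce=cv2.connectedComponentsWithStats(m)
        b=[i for i in range(1,n) if st[i][4]>60 and 16<st[i][0]+st[i][2]/2<(x1-x0)*k-16 and 16<st[i][1]+st[i][3]/2<(y1-y0)*k-8]
        i=max(b,key=lambda i:st[i][4]); ys,xs=np.where(l==i)
        px=np.c_[(xs+.5)/k-.5+x0,(ys+.5)/k-.5+y0]
        P=plane("top",px,47)[:,:2]
        a=np.array([np.cos(-.098),np.sin(-.098)]); u=P@a; v=P@np.array([-a[1],a[0]])
        print(st[i],"u",u.min().round(1),u.max().round(1),"v mean",v.mean().round(2),"bin v",[round(float(v[(u>=q)&(u<q+4)].mean()),1) for q in np.arange(u.min(),u.max()-2,4)])
        out.append(v)
    return out
E
python3 - <<'E'
from d import *
T=robot.capture("top");cv2.imwrite("pics/T7.png",T)
tips(T)
for th in(130,145):
  for c in blobs(T,(0,0,th-20),(180,70,255),(372,228,406,265),60): 
    (cx,cy),r=cv2.minEnclosingCircle(c); print("ring",cx,cy,r,plane("top",[(cx,cy)],47))
for c in blobs(T,(0,0,0),(180,120,70),(374,232,404,262),60)[:1]:
    (cx,cy),r=cv2.minEnclosingCircle(c);print("black",cx,cy,r,plane("top",[(cx,cy)],59))
S=robot.capture("side")
for c in blobs(S,(0,0,0),(180,120,70),(378,155,410,190),60)[:1]: print("side black",cv2.boundingRect(c),rect("side",c,70))
E
```

```text
[ 223   30   33   73 1189] u 585.0 608.9 v mean -110.78 bin v [-110.8, -111.0, -111.2, -110.6, -110.8, -110.7]
[ 102  119   33   75 1191] u 555.4 579.7 v mean -69.83 bin v [-70.1, -69.9, -69.4, -69.5, -69.6, -69.9]
ring 388.2205810546875 246.55882263183594 15.888755798339844 [[ 476.67568729 -119.53657519   47.        ]]
ring 388.4202575683594 246.3206024169922 15.758883476257324 [[ 477.22466486 -120.12232452   47.        ]]
black 389.0 245.5 11.236202239990234 [[ 477.93183851 -120.12258117   59.        ]]
side black (383, 162, 18, 20) ((475.57391357421875, -112.71070861816406), (51.12532424926758, 80.63124084472656), 9.807021141052246)
```

```bash
python3 -c "
from h import *
to(477.2,-120,200,2.96)"
```

```text
t20.25 ee [ 496.9 -322.3  205.1] phi 1.4723 tilt 0.0016 F [-0.3 -1.5  0.6] gw 0.994 gf 0.0 -> 0.1993 -0.0395 0.0053 -1.4877
```

```bash
python3 -m crank '0.015 -0.003 0 -0.1;0.03 -0.006 0 -0.2;0.045 -0.009 0 -0.3;0.06 -0.012 0 -0.41;0.075 -0.015 0 -0.52;0.09 -0.018 0 -0.63;0.105 -0.021 0 -0.74;0.12 -0.024 0 -0.85;0.135 -0.027 0 -0.96;0.15 -0.03 0 -1.07;0.165 -0.033 0 -1.18;0.18 -0.036 0 -1.29;0.19 -0.038 0 -1.39;0.199 -0.0395 0 -1.46;0.199 -0.0395 0 -1.488;0.199 -0.0395 0 -1.488;0.199 -0.0395 0 -1.488' 0.045;  python3 - <<'E'
from h import *
S=robot.capture("side")
cv2.imwrite("pics/z8.png",cv2.resize(S[80:210,330:470],None,fx=4,fy=4,interpolation=2))
to(477.2,-120,65,2.96)
E
```

```text
time_s: 21.67
ee_pos: [477.4, -120.6, 205.4]
eef_rot: [-0.001, 0.091, 0.996, 0.0]
ft_force: [0.1, -0.0, 0.1]
grip_width: 0.528
grasp_force: 0.0
t21.72 ee [ 477.5 -120.8  205.5] phi 2.9585 tilt 0.0011 F [ 0.1 -0.   0.3] gw 0.527 gf 0.0 -> 0.0003 0.0006 0.1405 -0.0015
```

View pics/z8.png

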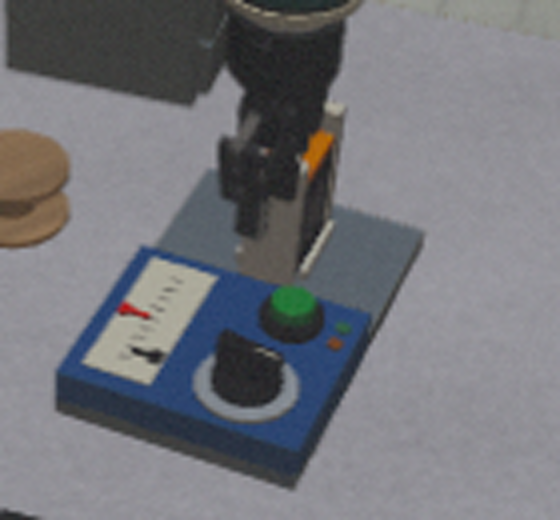

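The open fingers straddle the dial bar's line, and the towers, battery and button are clear of them. Descending onto the dial.

```bash
python3 -m crank '0 0.001 0.02 0;0 0.001 0.045 0;0 0.001 0.07 0;0 0.001 0.09 0;0 0.001 0.105 0;0 0.001 0.118 0;0 0.001 0.128 0;0 0.001 0.135 0;0 0.001 0.138 0;0 0.001 0.138 0' ; python3 -m crank '0 0 0 0;0 0 0 0;0 0 0 0;0 0 0 0;0 0 0 0;0 0 0 0;0 0 0 0' 0; python3 -c "
from d import *
to(477.2,-120,65,2.96)
print(robot.observe()['torque'])
tips(robot.capture('top'))"
```

```text
time_s: 22.55
ee_pos: [477.9, -119.5, 67.9]
eef_rot: [-0.0, 0.091, 0.996, 0.0]
ft_force: [-0.2, 0.7, -0.4]
grip_width: 0.531
grasp_force: 0.0
time_s: 23.13
ee_pos: [478.4, -117.2, 69.0]
eef_rot: [0.001, 0.09, 0.996, 0.001]
ft_force: [-4.4, 15.3, 11.7]
grip_width: 0.148
grasp_force: 59.6
t23.13 ee [ 478.4 -117.2   69. ] phi 2.9623 tilt 0.0024 F [-4.4 15.3 11.7] gw 0.148 gf 59.6 -> 0.0007 -0.0029 0.0040 0.0023
[ 3.25533695  0.73390502 -0.04488547]
[226  31  10  10  81] u 605.6 608.6 v mean -107.93 bin v [-107.9]
[   13     0   467   208 76397] u 550.1 618.7 v mean -123.35 bin v [-118.3, -114.0, -113.9, -113.7, -111.9, -111.9, -112.1, -112.9, -115.4, -122.2, -132.7, -137.5, -142.8, -147.2, -151.0, -156.1, -161.1]
```

```bash
python3 -m crank '0 0.002 -0.0005 0;0 0.003 -0.001 0;0 0.003 -0.001 0;0 0.003 -0.001 0'; python3 -c "
from h import *
to(477.2,-117,67,1.95)
print(robot.observe()['torque'])"
```

```text
time_s: 23.52
ee_pos: [478.4, -116.9, 69.1]
eef_rot: [-0.0, 0.091, 0.996, -0.0]
ft_force: [-0.6, -1.0, -4.0]
grip_width: 0.149
grasp_force: 59.9
t23.52 ee [ 478.4 -116.9   69.1] phi 2.9599 tilt 0.0002 F [-0.6 -1.  -4. ] gw 0.149 gf 59.9 -> 0.0011 -0.0003 0.0021 1.0099
[-0.40480428  0.01895122  0.00363562]
```

```bash
python3 -m crank '0 0 0 0.04;0 0 0 0.12;0 0 0 0.2;0 0 0 0.28;0 0 0 0.36;0 0 0 0.44;0 0 0 0.52;0 0 0 0.6;0 0 0 0.68;0 0 0 0.76;0 0 0 0.84;0 0 0 0.91;0 0 0 0.97;0 0 0 1.01;0 0 0 1.025;0 0 0 1.025;0 0 0 1.025'; python3 -c "
from h import *
to(477.2,-117,67,1.94)
print(robot.observe()['torque'])
S=robot.capture('side');cv2.imwrite('pics/S9.png',S);cv2.imwrite('pics/z9.png',cv2.resize(S[130:200,340:430],None,fx=6,fy=6,interpolation=2))"
```

```text
time_s: 24.93
ee_pos: [477.5, -117.7, 69.1]
eef_rot: [-0.0, 0.568, 0.823, -0.001]
ft_force: [-6.0, -5.8, 4.4]
grip_width: 0.151
grasp_force: 60.9
t24.93 ee [ 477.5 -117.7   69.1] phi 1.9341 tilt 0.0024 F [-6.  -5.8  4.4] gw 0.151 gf 60.9 -> 0.0008 0.0000 0.0021 -0.0059
[-1.59321882  1.71859183  0.07521346]
```

View pics/z9.png

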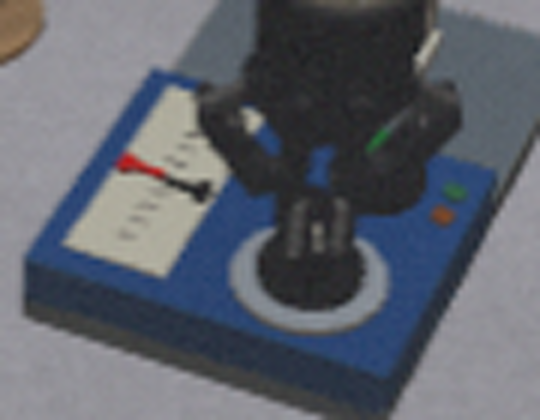

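The pointer now meets the red mark in the side view, meeting at about (161,172) in the crop. Releasing and backing off so the top camera can check it.

```bash
python3 -m crank '0 0 0 0;0 0 0 0;0 0 0 0;0 0 0 0' 0.04;  python3 -m crank '0 0 -0.01 0;0 0 -0.03 0;0 0 -0.06 0;0 0 -0.09 0;0 0 -0.12 0;0 0 -0.14 0;0 0 -0.14 0'; python3 -c "
from h import *
to(480,-322,205,1.47)"
```

```text
time_s: 25.32
ee_pos: [478.7, -116.5, 69.2]
eef_rot: [0.0, 0.567, 0.824, 0.0]
ft_force: [0.2, -1.2, -0.5]
grip_width: 0.466
grasp_force: 0.0
time_s: 25.9
ee_pos: [480.2, -116.6, 213.6]
eef_rot: [0.003, 0.567, 0.824, 0.001]
ft_force: [0.4, -0.4, 1.2]
grip_width: 0.466
grasp_force: 0.0
t25.90 ee [ 480.2 -116.6  213.6] phi 1.9356 tilt 0.0059 F [ 0.4 -0.4  1.2] gw 0.466 gf 0.0 -> -0.1917 -0.0735 0.0091 0.4656
```

Close the fingers while moving (button press next).

```bash
python3 -m crank '-0.03 -0.011 0 0.1;-0.06 -0.023 0 0.2;-0.09 -0.034 0 0.3;-0.12 -0.046 0 0.4;-0.15 -0.058 0 0.465;-0.175 -0.068 0 0.465;-0.192 -0.073 0 0.465;-0.192 -0.073 0 0.465;-0.192 -0.073 0 0.465' 0; python3 -c "
from d import *
T=robot.capture('top');tips(T)
cv2.imwrite('pics/z10.png',cv2.resize(T[190:275,365:445],None,fx=7,fy=7,interpolation=2))
for c in blobs(T,(45,100,50),(80,255,255),(405,230,440,265))[:1]: print(rect('top',c,69))
to(463.5,-201,160,1.47)"
```

```text
time_s: 26.65
ee_pos: [478.4, -322.3, 208.8]
eef_rot: [-0.0, 0.742, 0.67, 0.0]
ft_force: [-0.1, 0.2, 0.4]
grip_width: -0.003
grasp_force: 0.0
[ 223   30   33   73 1179] u 585.0 608.9 v mean -110.78 bin v [-110.8, -111.0, -111.2, -110.6, -110.8, -110.7]
[ 215  120   36   71 1087] u 556.2 579.1 v mean -106.79 bin v [-106.6, -106.9, -107.1, -107.3, -106.3, -106.3]
((463.05316162109375, -202.580078125), (35.352195739746094, 32.527687072753906), 83.94210052490234)
t26.70 ee [ 478.7 -321.3  208.9] phi 1.4707 tilt 0.0009 F [-0.9  0.2 -1. ] gw 0.002 gf 0.0 -> 0.1182 -0.0271 0.0491 0.0007
```

View pics/z10.png

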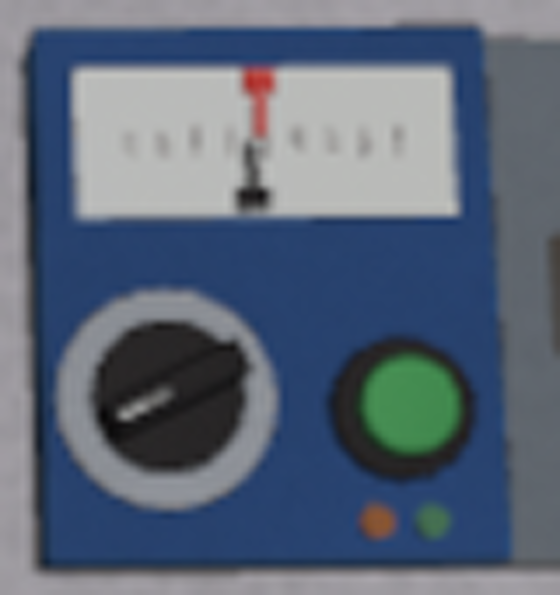

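The top view shows the pointer still about 4 mm left of the mark (stems at crop x≈253 and 260, with scale tilt to account for), so the dial needs about 0.1 rad more. Regripping at the same pose.

```bash
python3 -c "
from h import *
to(478.4,-116.7,208,1.934)"
```

```text
t26.70 ee [ 478.7 -321.3  208.9] phi 1.4707 tilt 0.0009 F [-0.9  0.2 -1. ] gw 0.002 gf 0.0 -> 0.2036 -0.0207 0.0011 -0.4633
```

```bash
python3 -m crank '0.03 -0.003 0 -0.1;0.06 -0.006 0 -0.2;0.09 -0.009 0 -0.3;0.12 -0.012 0 -0.4;0.15 -0.015 0 -0.463;0.175 -0.018 0 -0.463;0.195 -0.02 0 -0.463;0.2035 -0.0207 0 -0.463;0.2035 -0.0207 0 -0.463;0.2035 -0.0207 0 -0.463' 0.04; python3 -c "
from h import *
to(478.4,-116.7,69,1.934)"
```

```text
time_s: 27.53
ee_pos: [478.5, -117.6, 209.2]
eef_rot: [0.0, 0.568, 0.823, -0.0]
ft_force: [-0.2, -0.8, -0.5]
grip_width: 0.467
grasp_force: 0.0
t27.53 ee [ 478.5 -117.6  209.2] phi 1.9342 tilt 0.0004 F [-0.2 -0.8 -0.5] gw 0.467 gf 0.0 -> 0.0009 0.0003 0.1402 0.0002
```

```bash
python3 -m crank '0.0009 0.0003 0.02 0;0.0009 0.0003 0.045 0;0.0009 0.0003 0.07 0;0.0009 0.0003 0.09 0;0.0009 0.0003 0.105 0;0.0009 0.0003 0.118 0;0.0009 0.0003 0.128 0;0.0009 0.0003 0.135 0;0.0009 0.0003 0.14 0;0.0009 0.0003 0.14 0' ; python3 -m crank '0 0 0 0;0 0 0 0;0 0 0 0;0 0 0 0;0 0 0 0;0 0 0 0' 0; python3 -m crank '0 0 0 0.03;0 0 0 0.06;0 0 0 0.08;0 0 0 0.1;0 0 0 0.102;0 0 0 0.102;0 0 0 0.102'; python3 -c "
from h import *
to(478.4,-117,67,1.834)"; python3 -m crank '0 0 0 0;0 0 0 0;0 0 0 0;0 0 0 0' 0.04;  python3 -m crank '0 0 -0.01 0;0 0 -0.03 0;0 0 -0.06 0;0 0 -0.09 0;0 0 -0.12 0;0 0 -0.14 0;0 0 -0.14 0'; python3 -c "
from h import *
to(478.4,-322,208,1.47)"
```

```text
time_s: 28.37
ee_pos: [478.2, -116.8, 68.5]
eef_rot: [-0.0, 0.568, 0.823, -0.0]
ft_force: [0.2, 0.4, -0.3]
grip_width: 0.471
grasp_force: 0.0
time_s: 28.87
ee_pos: [477.7, -117.2, 69.8]
eef_rot: [-0.0, 0.568, 0.823, -0.001]
ft_force: [-11.8, -1.6, 17.3]
grip_width: 0.149
grasp_force: 58.8
time_s: 29.45
ee_pos: [477.7, -117.2, 69.8]
eef_rot: [-0.0, 0.61, 0.793, -0.001]
ft_force: [-11.8, -1.9, 16.8]
grip_width: 0.15
grasp_force: 58.9
t29.45 ee [ 477.7 -117.2   69.8] phi 1.8307 tilt 0.0021 F [-11.8  -1.9  16.8] gw 0.150 gf 58.9 -> 0.0000 0.0008 0.0028 -0.0033
time_s: 29.78
ee_pos: [478.7, -116.5, 69.3]
eef_rot: [0.0, 0.609, 0.793, 0.0]
ft_force: [0.1, 0.3, 0.6]
grip_width: 0.468
grasp_force: 0.0
time_s: 30.37
ee_pos: [480.2, -116.6, 213.6]
eef_rot: [0.003, 0.609, 0.793, 0.001]
ft_force: [0.6, 0.1, -0.3]
grip_width: 0.468
grasp_force: 0.0
t30.37 ee [ 480.2 -116.6  213.6] phi 1.8316 tilt 0.0060 F [ 0.6  0.1 -0.3] gw 0.468 gf 0.0 -> -0.1980 -0.0547 0.0061 0.3616
```

```bash
python3 -m crank '-0.03 -0.008 0 0.1;-0.06 -0.017 0 0.2;-0.09 -0.025 0 0.3;-0.12 -0.033 0 0.361;-0.15 -0.041 0 0.361;-0.175 -0.048 0 0.361;-0.198 -0.0547 0 0.361;-0.198 -0.0547 0 0.361;-0.198 -0.0547 0 0.361' 0; python3 -c "
from d import *
T=robot.capture('top');tips(T)
C=cv2.resize(T,None,fx=4,fy=4,interpolation=2)
for c in blobs(C,(0,0,120),(180,70,255),(372*4,195*4,434*4,224*4),400)[:1]: print('scale',rect('top',((c.reshape(-1,2)+.5)/4-.5),47))
c=blobs(C,(100,140,50),(125,255,255),(360*4,185*4,445*4,280*4))[0];print('panel',rect('top',((c.reshape(-1,2)+.5)/4-.5),45))
for c in blobs(T,(45,100,50),(80,255,255),(405,230,440,265))[:1]: print(rect('top',c,69))
to(463.5,-201,160,1.47)"
```

```text
time_s: 31.12
ee_pos: [476.2, -322.6, 208.8]
eef_rot: [-0.0, 0.742, 0.67, 0.0]
ft_force: [0.5, 0.9, -0.7]
grip_width: -0.001
grasp_force: 0.0
[ 223   30   33   75 1190] u 584.4 608.9 v mean -110.78 bin v [-110.8, -111.0, -111.1, -110.6, -110.8, -110.7]
[ 228  117   36   72 1153] u 556.8 580.1 v mean -111.03 bin v [-111.2, -111.0, -110.6, -110.8, -110.9, -111.0]
scale ((567.3106079101562, -168.21054077148438), (142.6217041015625, 57.97367858886719), 84.0051040649414)
panel ((511.9080810546875, -161.3251495361328), (168.44671630859375, 197.6629638671875), 84.56842041015625)
((463.05322265625, -202.580078125), (35.352149963378906, 32.52768325805664), 83.9417953491211)
t31.17 ee [ 476.6 -321.4  208.9] phi 1.4704 tilt 0.0008 F [0.3 0.6 0.8] gw 0.004 gf 0.0 -> 0.1185 -0.0250 0.0490 0.0004
```

The pointer and mark now agree to 0.3 mm. Moving to the button.

```bash
python3 -m crank '0.02 -0.004 0 0;0.05 -0.01 0 0;0.08 -0.017 0 0;0.105 -0.022 0 0;0.1185 -0.025 0.01 0;0.1185 -0.025 0.035 0;0.1185 -0.025 0.06 0;0.1185 -0.025 0.085 0;0.1185 -0.025 0.105 0;0.1185 -0.025 0.118 0;0.1185 -0.025 0.125 0;0.1185 -0.025 0.128 0;0.1185 -0.025 0.128 0'; python3 -c "
from h import *
to(463.3,-201,61,1.47)"
```

```text
time_s: 32.25
ee_pos: [463.7, -200.9, 81.1]
eef_rot: [-0.0, 0.741, 0.671, 0.0]
ft_force: [0.1, -0.2, 0.9]
grip_width: -0.003
grasp_force: 0.0
t32.25 ee [ 463.7 -200.9   81.1] phi 1.4713 tilt 0.0003 F [ 0.1 -0.2  0.9] gw -0.003 gf 0.0 -> -0.0002 -0.0004 0.0201 0.0013
```

```bash
python3 -m crank '0 0 0.004 0;0 0 0.008 0;0 0 0.011 0;0 0 0.013 0;0 0 0.015 0;0 0 0.017 0;0 0 0.018 0;0 0 0.019 0;0 0 0.019 0';  python3 -m crank '0 0 0.0005 0;0 0 0.001 0;0 0 0.0015 0;0 0 0.002 0;0 0 0.002 0;0 0 0.002 0'
```

```text
time_s: 33.0
ee_pos: [463.6, -201.6, 62.0]
eef_rot: [0.0, 0.742, 0.671, -0.0]
ft_force: [-0.6, -0.7, 5.2]
grip_width: -0.001
grasp_force: 2.6
time_s: 33.5
ee_pos: [463.8, -201.7, 60.8]
eef_rot: [0.0, 0.742, 0.671, -0.0]
ft_force: [-6.9, 1.7, 21.6]
grip_width: -0.004
grasp_force: 10.8
```

The button is at its stop: the force rose from 5 to 22 N at z≈61. I'll hold it there, then release.

```bash
python3 -m crank '0 0 0 0;0 0 0 0;0 0 0 0;0 0 0 0;0 0 0 0;0 0 0 0;0 0 0 0;0 0 0 0;0 0 0 0;0 0 0 0;0 0 0 0;0 0 0 0';  python3 -m crank '0 0 -0.004 0;0 0 -0.01 0;0 0 -0.02 0;0 0 -0.04 0;0 0 -0.07 0;0 0 -0.1 0;0 0 -0.13 0;0 0 -0.15 0;0 0 -0.15 0'; python3 -m crank '-0.03 0.01 0 0;-0.06 0.015 0 0;-0.09 0.02 0 0;-0.115 0.025 0 0;-0.115 0.025 0 0;-0.115 0.025 0 0'; python3 - <<'E'
from d import *
T=robot.capture('top');tips(T);S=robot.capture("side")
cv2.imwrite("pics/z11.png",cv2.resize(S[80:320,220:450],None,fx=2.5,fy=2.5,interpolation=2))
for c in blobs(T,(45,100,50),(80,255,255),(405,230,440,265))[:1]: print(rect('top',c,69))
E
```

```text
time_s: 34.5
ee_pos: [463.8, -201.7, 60.8]
eef_rot: [0.0, 0.742, 0.671, -0.0]
ft_force: [-5.8, 1.1, 21.2]
grip_width: 0.002
grasp_force: 10.8
time_s: 35.25
ee_pos: [465.1, -201.9, 214.5]
eef_rot: [0.003, 0.742, 0.671, 0.001]
ft_force: [0.9, -0.5, 0.9]
grip_width: 0.002
grasp_force: 0.0
time_s: 35.75
ee_pos: [476.4, -319.3, 209.5]
eef_rot: [-0.001, 0.742, 0.67, 0.0]
ft_force: [0.5, 1.0, 0.1]
grip_width: 0.001
grasp_force: 0.0
[ 223   30   33   75 1194] u 584.4 608.9 v mean -110.79 bin v [-110.8, -111.0, -111.2, -110.7, -110.8, -110.7]
[ 228  117   36   72 1150] u 556.8 580.1 v mean -111.02 bin v [-111.2, -111.0, -110.6, -110.8, -110.9, -111.0]
((463.05316162109375, -202.580078125), (35.352195739746094, 32.527687072753906), 83.94210052490234)
```

View pics/z11.png

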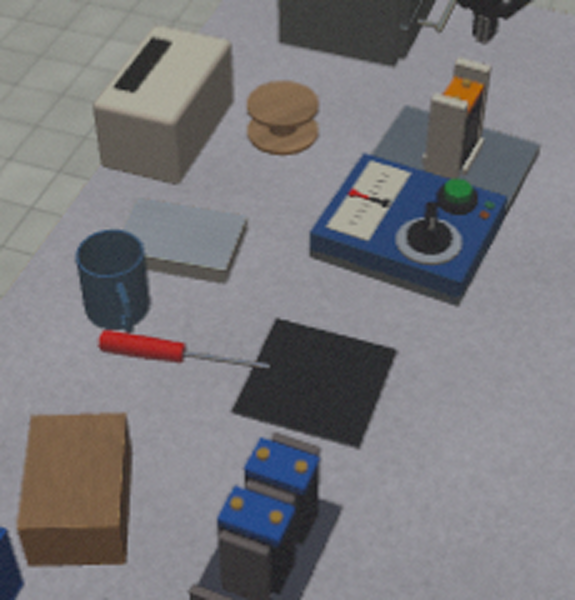

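The battery is seated at crop (458,115), the pointer is on the mark at (370,197), the button is out and everything else is in place. Handing in.

```bash
python3 -c "
from workcell import robot
print(robot.sign_off())"
```

```text
the job is handed in; nothing more can be done
None
```

The job is handed in: the battery stood on the mat, then went fully into the cradle, the pointer is within about 0.3 mm of the red mark, and the start button was pressed to its stop, held about 1 s and released, all by 36 s; the hand-in call gave no verdict.

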